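# Press a lens block onto the waiting lens and hold

### The job

One of the two lenses in the blocking fixture already has its blue block, the other is still bare. Take the blue block from the wooden rack, set it upright on the middle of the bare lens and press it down until that lens's sprung seat is level with the black collar around it (yellow band just gone, seat not driven to the bottom), and finish while still holding it pressed there. Leave the lens that is already blocked, the orange block, the bottle and the screwdriver alone.

Things in the scene. Friction and masses are not known exactly. Their poses are not given: they have to be found in the camera images.
- fixture: Lens blocking fixture, fixed to the bench: grey base plate 130 x 250 x 16 mm with two black round collars (outer diameter 88 mm, bore 77 mm, top 40 mm above the bench) centred 60 mm to either side of the middle along its y axis. Origin: centre of its underside; y runs along its long side from the right seat to the left one, z up.
- seat_left (a joint): Downward travel in m of the sprung round seat in the collar on the fixture's +y side. 0 = up, with its rim and an 8 mm high yellow band standing 8 mm proud of the collar; 0.008 = rim level with the collar's top; 0.014 = bottom stop. The spring pushes up with 4 N at 0 plus 1 N per mm (about 12 N when level). It comes back up when let go.
- seat_right (a joint): The same for the seat in the collar on the fixture's -y side.
- seat_left_floor (a point): Centre of the left seat's flat floor, on which a lens rests; it moves down with the seat. The floor is 45 mm above the bench when the seat is up; the yellow rim around it (outer diameter 74 mm, inner 68 mm) is 3 mm higher.
- seat_right_floor (a point): The same for the right seat.
- bare_lens: The bare amber lens, loose in one of the two seats: 64 mm diameter, 3 mm edge, 8 mm thick in the middle, domed side up with a flat crown 24 mm across. 30 g. Origin: centre of its underside, on the seat's floor; z up.
- blocked_lens: The finished lens, the same amber lens with a blue block already fixed on its crown (one piece, 48 mm tall overall), loose in the other seat. Origin: centre of its underside.
- blue_block: The blue lens block to use, standing in one of the rack's two pockets: 18 mm diameter, 34 mm long upright round stem on a 26 mm diameter, 6 mm high foot with a white sticky pad as its underside, 40 mm tall overall, 20 g (the stickiness is not simulated). Origin: centre of its underside; z up along the stem.
- orange_block: Orange block of the same shape in the other pocket; not used.
- rack: Pale wooden rack fixed to the bench, 60 x 150 x 14 mm, with two round pockets 31 mm wide and 6 mm deep, 40 mm to either side of the middle along its y axis. Origin: centre of its underside.
- bottle: Small amber bottle with a white cap, 40 mm diameter, about 100 mm tall, standing loose. Origin: centre of its underside.
- screwdriver: Small screwdriver, 150 mm long, lying loose on the bench along its x axis.
Not all that is in view belongs to the job. Of the things like the blue_block, leave any that is grey or turquoise; of the rest the smaller one is meant.

How it is judged:
By the outcome, as a careful person would: the job done as asked, in the order asked, and still so for the second after the job is handed in, while the arm keeps its last pose, push and grip.
It also fails if it takes over 38 s, if anything falls off the work surface, if the arm or the gripper's body presses on something with over 40 N, if the wrist force passes 120 N, or if a joint passes its speed limit or range.

### The arm

A 7-joint arm with a two-finger parallel gripper is mounted at the origin on the work surface. World frame = base frame: x ahead of the robot, y to its left, z up, the work surface at z = 0. Lengths are in mm, angles in rad, forces in N, time in s.
With the tool pointing down it reaches from about 400 to 850 mm from the base axis. Payload 4.5 kg.
Tool frame: the origin (TCP) lies midway between the tips of the shut fingers; the grasp point (between the pads) lies 19 mm behind it; z points along the fingers, y is the line along which they close (so a half turn about z gives the same grasp; the last joint's range is limited). The gripper opens to 88 mm and grips with 3 to 60 N. Pads are 18 mm wide; open, the fingers measure 123 mm over their backs; the gripper's body (75 mm by 187 mm) begins 45 mm behind the grasp point.
Start: joints at [1.231, 0.689, -0.195, 1.565, 0.157, 0.902, -0.215], TCP at [228.254, -581.857, 202.443] pointing down, gripper open.
Joint ranges: [-3.01, 3.01], [-0.46, 2.08], [-1.47, 1.51], [0.13, 2.56], [-1, 4.14], [0.04, 2.09], [-2.66, 2.66]. Speed limits (rad/s): [2.57, 2.57, 3.14, 3.14, 3.14, 3.14, 3.14].

### API

Orientations are given as a unit quaternion [w, x, y, z].
In Python, from workcell import telemetry, cams, order gives the robot as it stands.
- The arm moves only by the shell command python3 -m jog 'ROWS' [FORCE]. ROWS is JSON, a list of rows, each a list of 3 entries, a list of its own where there are three numbers: the shift along the tool's x, y, z in m, then the turn, a rotation vector about the tool's x, y, z in rad, then the opening, from 0 (shut) to 1 (fully open). In form: [[[tx, ty, tz], [ax, ay, az], grip], ...]. A call has 1 to 20 rows; each row shifts and turns the commanded pose from where the row before left it, along the tool's axes as they then stand; what a row does not reach is not made up. A row lasts 1/8 s, in which the tool goes at most 62.5 mm and 10.7 degrees, less where a joint would pass 70% of its speed; a pose out of reach is approached as far as the arm can. A call with a gripper value outside its range is refused whole. The fingers move at their own pace and stop on an object; FORCE is the grip in N (left out, the last holds). Time passes only in rows, so rows that do not move let the fingers close. It gives the time, the measured TCP pose, the force, the opening and the grip force at its end, in the units of the state.
- telemetry.observe(): the state, without advancing time (a new reading comes with each control period).
- cams.capture(name): name is "scene" or "top"; returns a dict with "pixels" (384x512x3 uint8, blue, green, red), "fx", "fy", "cx", "cy" (pixels), "eye" and "orientation" of the camera in the world. Camera axes: x right, y up, looking along -z (the intrinsics and any distortion apply to the point x, -y, -z); pixel columns grow to the right and rows downward; lengths in mm; the calibration is good to about 2 mm. A picture is of the moment at which its call begins. There is no depth.
- order.job_done(): hands the job in; it is judged then, once.
The state is a dict: "time": time; "qpos": joint angles; "dq": joint speeds; "joint_efforts": joint torques, N m; "eef_pos": TCP position; "ee_rot": TCP orientation; "contact_force": force on the tool from outside, world axes, zero at the start; "ft_torque": the same for the moment, N m; "finger_gap": finger opening in mm; "grasp_force": force on a finger pad.
Only numpy, scipy, OpenCV 4.12 (cv2) and the standard library are available. Lean on these libraries where they do the work, as an engineer would, in place of code of your own. Each camera call takes 0.05 s, during which the arm holds its last target. There are 200 camera calls.

## Working session

There is one attempt and no reset: what is moved stays moved. The work goes in short steps, Python scripts to look and compute and a shell command to move; the robot and the scene stay as the last step left them, time stands still between calls to the robot, and variables do not carry over. Pictures are saved under pics/ and viewed, at most 10 in all, crops included, and the job is handed in when it is done.

```bash
mkdir -p pics; cat > h.py <<'E'
import numpy as np,cv2
from scipy.spatial.transform import Rotation as R
from workcell import telemetry,cams,order
def cap(n,f=None):
    c=cams.capture(n)
    if f: cv2.imwrite(f,c["pixels"])
    return c
def rot(q): return R.from_quat([q[1],q[2],q[3],q[0]]).as_matrix()
def ray(c,u,v):
    d=np.array([(u-c["cx"])/c["fx"],-(v-c["cy"])/c["fy"],-1.])
    d=rot(c["orientation"])@d
    return np.array(c["eye"]),d/np.linalg.norm(d)
def onz(c,u,v,z):
    e,d=ray(c,u,v); return e+d*(z-e[2])/d[2]
def tri(c1,p1,c2,p2):
    e1,d1=ray(c1,*p1);e2,d2=ray(c2,*p2)
    A=np.stack([d1,-d2],1); s=np.linalg.lstsq(A,e2-e1,rcond=None)[0]
    a=e1+d1*s[0];b=e2+d2*s[1]; return (a+b)/2,np.linalg.norm(a-b)
E
python3 - <<'E'
from h import *
import pickle
s=telemetry.observe();print(s)
d={}
for n in("scene","top"):
    c=cap(n,f"pics/{n}0.png");d[n]=c
    print(n,{k:v for k,v in c.items() if k!="pixels"})
pickle.dump(d,open("c0.pkl","wb"))
cv2.imwrite("pics/both0.png",np.hstack([cv2.resize(d[n]["pixels"],(400,300)) for n in d]))
E
```

```text
{'time': 0.0, 'qpos': array([ 1.2308068 ,  0.68999459, -0.19453646,  1.56636679,  0.15732472,
        0.90247891, -0.21508919]), 'dq': array([ 0.00099708, -0.0014545 ,  0.00030126,  0.00036901,  0.00113168,
       -0.00080308,  0.00044915]), 'joint_efforts': array([-8.40785719e-05, -5.27556789e+01, -1.26642399e+00, -1.53423339e+01,
       -5.25781210e-02,  6.75153569e-03,  1.88327135e-04]), 'eef_pos': array([ 227.91305019, -581.2026123 ,  201.59798062]), 'ee_rot': array([-8.94478983e-04,  9.82573386e-01,  1.85872765e-01, -2.38679345e-04]), 'contact_force': array([0.2288618 , 0.00452963, 0.44798113]), 'ft_torque': array([ 0.0197923 ,  0.07165813, -0.01551731]), 'grasp_force': 0.0, 'finger_gap': 88.573331150979}
scene {'fx': 418.71316411981775, 'fy': 418.71316411981775, 'cx': 247.31468845689184, 'cy': 189.74090566072508, 'eye': array([1328.58076983, -387.41561619,  623.62881808]), 'orientation': array([0.74065583, 0.40728761, 0.25506202, 0.46956268])}
top {'fx': 457.8796975016647, 'fy': 457.8796975016647, 'cx': 257.0226406073356, 'cy': 193.0086682201332, 'eye': array([ 234.11335738,   -8.91197718, 1478.40420555]), 'orientation': array([ 0.70315606,  0.0796274 , -0.07943295, -0.70208364])}
```

View pics/scene0.png

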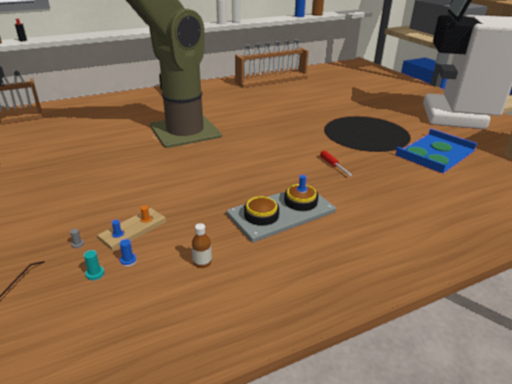

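View pics/top0.png

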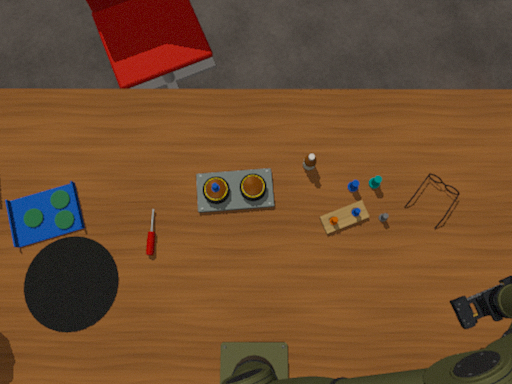

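The scene view shows the fixture at (282,210), with the blocked lens at (302,192) and the bare one at (262,208). The rack is at (132,228).

Things that could be taken for the block (scene / top pixels):
- small blue in the rack: (117,229) / (356,212)
- larger blue on the bench: (127,252) / (353,186)
- turquoise: (94,265) / (376,182)
- grey: (76,239) / (384,218)
- orange: (145,214) / (334,220)
- the block already on the finished lens: (302,183) / (215,188)

I choose the small blue one in the rack and will check it in a close crop.

```bash
cat > crop.py <<'E'
from h import *
def crop(im,x,y,w,h,k):
    r=cv2.resize(im[y:y+h,x:x+w],None,fx=k,fy=k,interpolation=cv2.INTER_CUBIC)
    for i in range(0,w,10):
        cv2.line(r,(i*k,0),(i*k,6),(255,255,255),1)
        if (x+i)%10==0 or 1: cv2.putText(r,str(x+i),(i*k+1,15),0,.35,(255,255,255),1)
    for j in range(0,h,10):
        cv2.line(r,(0,j*k),(6,j*k),(255,255,255),1);cv2.putText(r,str(y+j),(8,j*k+4),0,.35,(255,255,255),1)
    return r
E
python3 - <<'E'
from crop import *;import pickle
d=pickle.load(open("c0.pkl","rb"))
s,t=d["scene"]["pixels"],d["top"]["pixels"]
a=np.hstack([crop(s,90,200,80,50,5),crop(s,220,170,80,50,5)])
b=np.hstack([crop(t,310,190,80,50,5),crop(t,210,160,80,50,5)])
cv2.imwrite("pics/crop0.png",np.vstack([a,b]))
E
```

```text
(no output)
```

View pics/crop0.png

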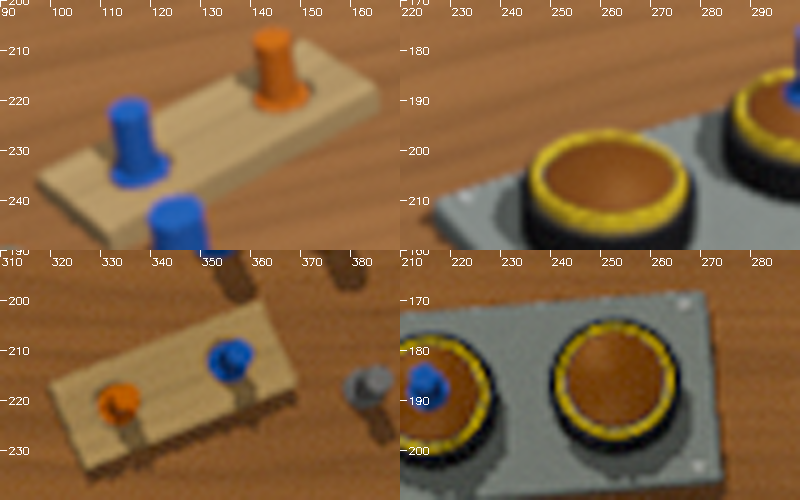

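```bash
cat >> h.py <<'E'
def proj(c,P):
    p=(np.atleast_2d(P)-c["eye"])@rot(c["orientation"])
    return np.stack([c["cx"]+c["fx"]*p[:,0]/-p[:,2],c["cy"]-c["fy"]*p[:,1]/-p[:,2]],1)
E
python3 - <<'E'
from h import *;import pickle
d=pickle.load(open("c0.pkl","rb"));s,t=d["scene"],d["top"]
m={}
for n,c,(x,y,w,h) in(("s",s,(103,212,25,28)),("t",t,(345,200,25,22))):
    im=c["pixels"][y:y+h,x:x+w].astype(int)
    k=(im[...,0]>im[...,2]+50)&(im[...,0]>90)
    v,u=np.nonzero(k);print(n,"bbox",u.min()+x,u.max()+x,v.min()+y,v.max()+y,"cen",u.mean()+x,v.mean()+y)
print("blocktop",tri(s,(115.,222),t,(357,211)))
print("rim",tri(s,(262,205.),t,(253,185.5)))
for nm,p in(("R1",(97,236)),("R2",(150.5,208)),("R3",(165.5,217.5))):print(nm,onz(s,*p,14))
for nm,p in(("T1",(319,216.5)),("T2",(362,200.5)),("T3",(369,216.5)),("T4",(326.5,233.5))):print(nm,onz(t,*p,14))
P,_=tri(s,(115.,222),t,(357,211))
for z in(8,14,48):print(z,proj(s,[[*P[:2],z]]),proj(t,[[*P[:2],z]]))
print(onz(t,355.5,212,14), "rot",rot(telemetry.observe()["ee_rot"]))
for c,p,n in((s,(262,205),'s'),(t,(253,185.5),'t')):print(n,onz(c,*p,48))
E
```

```text
s bbox 112 127 220 239 cen 116.9779411764706 229.06617647058823
t bbox 352 359 208 215 cen 355.6136363636364 211.29545454545453
blocktop (array([ 504.75577575, -328.03897614,   43.0421554 ]), np.float64(2.04095449453711))
rim (array([588.05404418,   5.62308293,  44.97146407]), np.float64(1.9214011160578255))
R1 [ 499.83207184 -373.55763443   14.        ]
R2 [ 441.35195618 -233.9319457    14.        ]
R3 [ 496.70891341 -210.9443655    14.        ]
T1 [ 492.07342631 -209.36044155   14.        ]
T2 [ 545.32549942 -351.44408864   14.        ]
T3 [ 492.31986885 -371.50833822   14.        ]
T4 [ 436.66913824 -231.88790223   14.        ]
8 [[117.93543353 234.00832226]] [[355.03133607 213.03944624]]
14 [[117.51945763 231.98525932]] [[355.41642032 212.70542699]]
48 [[115.10928317 220.26358381]] [[357.6570543  210.76191752]]
[ 507.08571083 -328.41892333   14.        ] rot [[ 9.30920232e-01  3.65221824e-01 -7.34710423e-04]
 [ 3.65222526e-01 -9.30919162e-01  1.42121435e-03]
 [-1.64897513e-04 -1.59136999e-03 -9.99998720e-01]]
s [592.18105624   4.50561498  48.        ]
t [586.89702472   4.71896641  48.        ]
```

Block from stem top (504.8, -328.0, 43) and from the rack corners plus pocket offset (505.6, -328.5) agree. The bare lens rim is roughly (588, 5). Moving above the block.

```bash
python3 -m jog '[[[0.035,-0.0134,0],[0,0,0],0.6],[[0.035,-0.0134,0],[0,0,0],0.6],[[0.035,-0.0134,0],[0,0,0],0.6],[[0.035,-0.0134,0],[0,0,0],0.6],[[0.035,-0.0134,0],[0,0,0],0.6],[[0.035,-0.0134,0],[0,0,0],0.6],[[0.035,-0.0134,0],[0,0,0],0.6],[[0.035,-0.0134,0],[0,0,0],0.6],[[0.035,-0.0134,0.02],[0,0,0],0.6],[[0.035,-0.0134,0.02],[0,0,0],0.6],[[0,0,0.03],[0,0,0],0.6],[[0,0,0.03],[0,0,0],0.6],[[0,0,0],[0,0,0],0.6],[[0,0,0],[0,0,0],0.6]]'
python3 - <<'E'
from h import *;import pickle
s=telemetry.observe();print(s["time"],s["eef_pos"],s["contact_force"]);Rm=rot(s["ee_rot"]);print(Rm)
print("tool delta",Rm.T@(np.array([505.4,-328.3,18])-s["eef_pos"]))
d=pickle.load(open("c0.pkl","rb"))
# yellow ring ellipse fits from the first, unobstructed pictures
for n,(x,y,w,h) in(("scene",(238,190,46,34)),("top",(236,168,34,34))):
    c=d[n];k=6;im=cv2.resize(c["pixels"][y:y+h,x:x+w],None,fx=k,fy=k,interpolation=cv2.INTER_CUBIC)
    hsv=cv2.cvtColor(im,cv2.COLOR_BGR2HSV)
    m=cv2.inRange(hsv,(20,120,90),(35,255,255))
    cs,hi=cv2.findContours(m,cv2.RETR_CCOMP,cv2.CHAIN_APPROX_NONE)
    for q,H in zip(cs,hi[0]):
        if len(q)>150:
            e=cv2.fitEllipse(q);ctr=(np.array(e[0])+.5)/k-.5+[x,y]
            print(n,"outer" if H[3]<0 else "inner",ctr,np.array(e[1])/k,onz(c,*ctr,48))
E
```

```text
time: 1.85
eef_pos: [505.6, -329.7, 103.2]
ee_rot: [0.0, 0.983, 0.186, 0.0]
contact_force: [-1.9, -0.2, 0.4]
finger_gap: 52.8
grasp_force: 0.0
1.85 [ 505.61158354 -329.6608759   103.19822571] [-1.85966663 -0.16973527  0.44235825]
[[ 9.31037748e-01  3.64921532e-01  9.93207232e-04]
 [ 3.64922156e-01 -9.31037879e-01 -5.36535664e-04]
 [ 7.28920139e-04  8.61978281e-04 -9.99999363e-01]]
tool delta [ 0.2375188  -1.41767742 85.19723112]
scene outer [261.24593862 206.09375636] [20.91337585 31.88606771] [595.5379114    0.74942942  48.        ]
scene inner [261.4668808  204.84055964] [14.21483103 25.93774414] [591.03170513   3.64560416  48.        ]
top outer [252.5289561  185.68355687] [23.29813131 23.65491994] [586.28664329   6.23212263  48.        ]
top inner [252.48686473 185.48126856] [19.20537567 20.1023941 ] [586.95658766   6.37003946  48.        ]
```

```bash
python3 -m jog '[[[0,-0.0014,0.025],[0,0,0],0.6],[[0,0,0.022],[0,0,0],0.6],[[0,0,0],[0,0,0],0.6],[[0,0,0],[0,0,0],0.6]]'
python3 - <<'E'
from crop import *
s=cap("scene");t=cap("top");p=telemetry.observe()["eef_pos"];print(p,proj(s,p),proj(t,p))
cv2.imwrite("pics/a1.png",np.hstack([crop(s["pixels"],80,180,80,70,5),crop(t["pixels"],310,175,80,70,5)]))
E
```

```text
time: 2.35
eef_pos: [505.7, -328.7, 57.0]
ee_rot: [0.001, 0.983, 0.186, 0.001]
contact_force: [-0.1, 0.5, 0.4]
finger_gap: 53.0
grasp_force: 0.0
[ 505.62223138 -328.64165183   56.91130328] [[114.26376136 217.38828774]] [[358.43901708 209.96836137]]
```

View pics/a1.png

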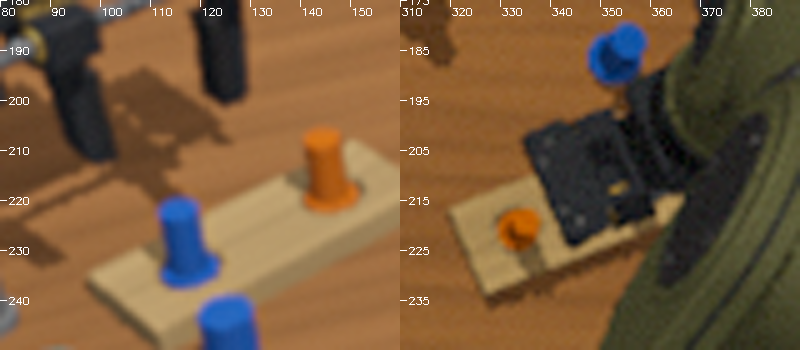

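The gripper tips show at scene (97,211) and (123,200), with midpoint (110,205). The TCP projects to (114,217), so I'll check this gap before descending.

```bash
python3 - <<'E'
from crop import *
s=cap("scene");t=cap("top");st=telemetry.observe();p=st["eef_pos"];Rm=rot(st["ee_rot"])
for dz in(0,-10,-20,-30,-65):
  P=[p+Rm@np.array([0,y,dz]) for y in(-40,-27,0,27,40)]
  print(dz,proj(s,P).round(1).tolist(),proj(t,P).round(1).tolist())
for z in (57,67,77,92):print(z,onz(s,110,205.5,z)-p)
a,b=crop(s["pixels"],60,130,100,120,4),crop(t["pixels"],310,150,100,120,4)
cv2.imwrite("pics/a2.png",np.hstack([a,b]))
E
```

```text
0 [[129.4, 210.1], [124.6, 212.4], [114.4, 217.4], [103.7, 222.6], [98.5, 225.2]] [[346.8, 214.6], [350.5, 213.2], [358.3, 210.1], [366.1, 207.0], [369.9, 205.6]]
-10 [[128.8, 206.5], [124.0, 208.9], [113.6, 213.9], [102.9, 219.0], [97.6, 221.5]] [[347.4, 214.1], [351.2, 212.6], [359.0, 209.5], [366.9, 206.4], [370.7, 205.0]]
-20 [[128.2, 203.0], [123.3, 205.3], [112.9, 210.2], [102.1, 215.4], [96.8, 217.9]] [[348.0, 213.5], [351.8, 212.0], [359.7, 208.9], [367.6, 205.8], [371.4, 204.3]]
-30 [[127.5, 199.4], [122.6, 201.7], [112.1, 206.6], [101.3, 211.7], [95.9, 214.2]] [[348.6, 212.9], [352.4, 211.4], [360.4, 208.3], [368.4, 205.2], [372.2, 203.7]]
-65 [[125.2, 186.5], [120.2, 188.7], [109.5, 193.5], [98.3, 198.4], [92.8, 200.8]] [[350.8, 210.8], [354.8, 209.3], [363.0, 206.1], [371.1, 202.9], [375.0, 201.4]]
57 [-51.99339171  -0.48942839   0.48625909]
67 [-36.54606848  -1.52180738  10.48625909]
77 [-21.09874524  -2.55418636  20.48625909]
92 [ 2.07223961 -4.10275484 35.48625909]
```

View pics/a2.png

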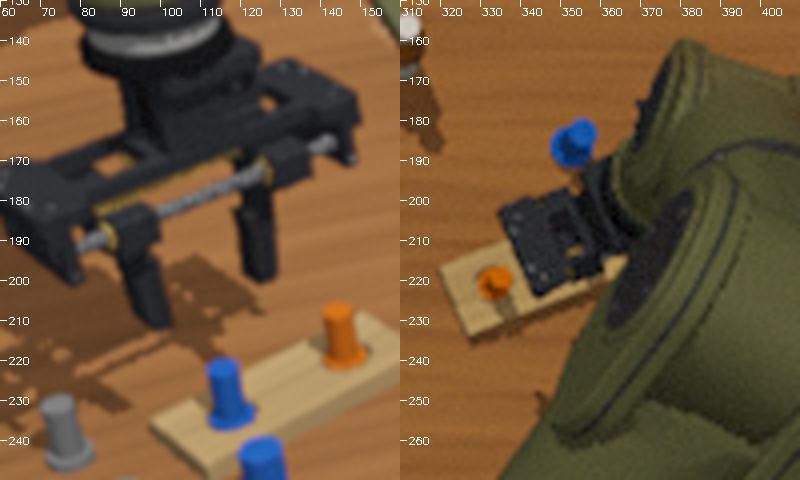

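The gripper appears along the same vertical as the block, but about 30 mm higher than telemetry says. The xy agrees either way, so I'll descend carefully and look.

```bash
python3 -m jog '[[[0,0,0.012],[0,0,0],0.6],[[0,0,0.012],[0,0,0],0.6],[[0,0,0.012],[0,0,0],0.6],[[0,0,0],[0,0,0],0.6],[[0,0,0],[0,0,0],0.6]]'
python3 - <<'E'
from crop import *
s=cap("scene");st=telemetry.observe();p=st["eef_pos"];Rm=rot(st["ee_rot"])
print(p,proj(s,[p+Rm@np.array([0,y,0]) for y in(-33,33)]))
im=crop(s["pixels"],70,160,100,90,7)
cv2.imwrite("pics/a3.png",im)
E
```

```text
time: 3.18
eef_pos: [504.7, -328.0, 19.3]
ee_rot: [-0.0, 0.983, 0.186, -0.0]
contact_force: [-1.3, 0.0, -0.2]
finger_gap: 53.0
grasp_force: 0.0
[ 504.89774986 -328.13210115   19.58690011] [[129.28854931 223.89073538]
 [104.39213396 236.64439403]]
```

View pics/a3.png

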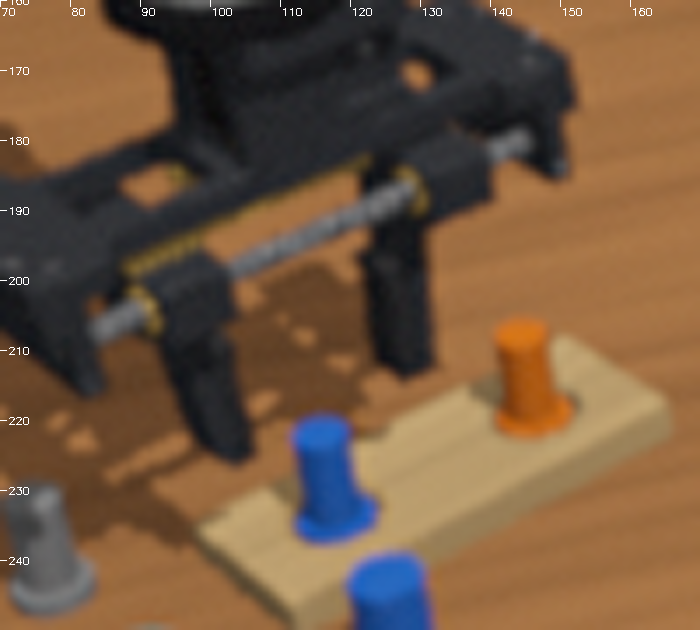

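Tip midpoint is now (114,219), against a predicted (117,230). The fingers straddle the block, but their height is ambiguous. A light 3 N close is a harmless test.

```bash
python3 -m jog '[[[0,0,0],[0,0,0],0.3],[[0,0,0],[0,0,0],0.1],[[0,0,0],[0,0,0],0.1],[[0,0,0],[0,0,0],0.1],[[0,0,0],[0,0,0],0.1]]' 3
python3 - <<'E'
from crop import *
s=cap("scene");t=cap("top");st=telemetry.observe();p=st["eef_pos"];print(st["grasp_force"],p)
cv2.imwrite("pics/a4.png",np.hstack([crop(s["pixels"],80,180,66,80,6),crop(t["pixels"],320,180,66,80,6)]))
E
```

```text
time: 3.85
eef_pos: [504.6, -328.0, 19.5]
ee_rot: [0.0, 0.983, 0.186, 0.0]
contact_force: [0.3, -0.1, -0.0]
finger_gap: 8.6
grasp_force: 0.0
0.0 [ 504.61797506 -328.01086235   19.41310513]
```

View pics/a4.png

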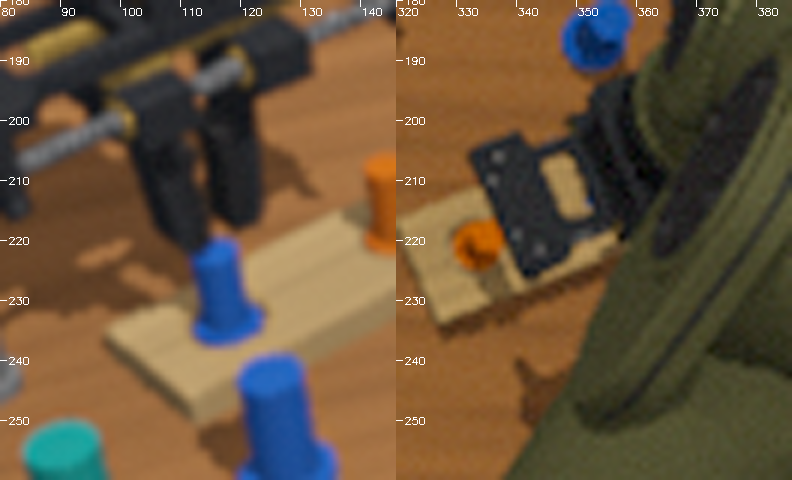

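The fingers shut to 8.6 mm without touching. In the scene view their tips (112,221) and (119,217) are just above the stem top at (115,222), and the top view puts the gripper over the rack. So the arm really stands about 30 mm higher than telemetry reports. I'll reopen and go down by that amount, watching the force.

```bash
python3 -m jog '[[[0,0,0],[0,0,0],0.5],[[0,0,0],[0,0,0],0.5],[[0,0,0],[0,0,0],0.5],[[0,0,0.01],[0,0,0],0.5],[[0,0,0.01],[0,0,0],0.5],[[0,0,0.007],[0,0,0],0.5],[[0,0,0],[0,0,0],0.5],[[0,0,0],[0,0,0],0.5]]'
python3 - <<'E'
from crop import *
s=cap("scene");st=telemetry.observe();p=st["eef_pos"];print(p,st["contact_force"])
cv2.imwrite("pics/a5.png",crop(s["pixels"],80,185,80,70,8))
E
```

```text
time: 4.95
eef_pos: [504.8, -328.1, -7.5]
ee_rot: [0.0, 0.983, 0.186, 0.0]
contact_force: [0.0, 0.6, -0.2]
finger_gap: 44.2
grasp_force: 0.0
[ 504.85437132 -328.12951026   -7.37423082] [-0.40745886  0.18167865 -0.28921345]
```

View pics/a5.png

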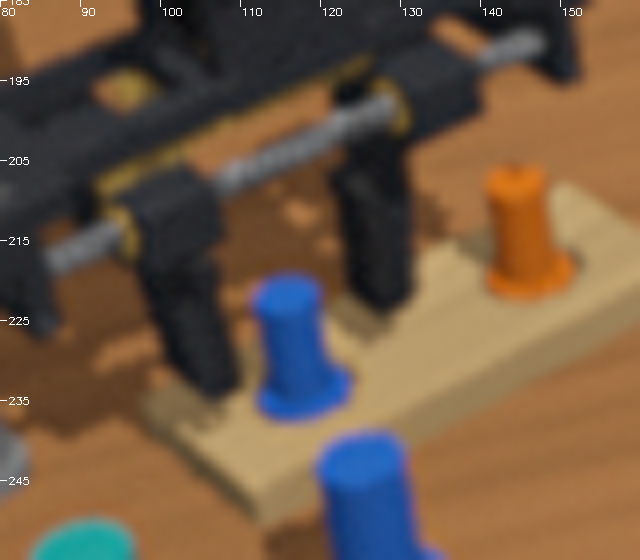

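Telemetry reads z = -7.5 with the tips still clear of the rack, so the offset is about +31 mm. Tip midpoint (117,228.5) lies on the block's axis, at z about 24. I'll go 4 mm lower and grip.

```bash
python3 -m jog '[[[0,0,0.004],[0,0,0],0.5],[[0,0,0],[0,0,0],0.3],[[0,0,0],[0,0,0],0.1],[[0,0,0],[0,0,0],0.1],[[0,0,0],[0,0,0],0.1],[[0,0,0],[0,0,0],0.1]]' 40
python3 - <<'E'
from h import *
st=telemetry.observe();p=st["eef_pos"];print(p,st["grasp_force"],rot(st["ee_rot"]).T@(np.array([588,5,p[2]])-p))
E
```

```text
time: 5.75
eef_pos: [504.7, -328.1, -11.5]
ee_rot: [0.0, 0.983, 0.186, 0.0]
contact_force: [-0.2, -0.8, -0.5]
finger_gap: 16.6
grasp_force: 40.0
[ 504.70784255 -328.06944021  -11.50096817] 39.99512476846576 [ 1.99156526e+02 -2.79659636e+02 -3.64847782e-02]
```

```bash
python3 -m jog '[[[0,0,-0.02],[0,0,0],0.1],[[0,0,-0.04],[0,0,0],0.1],[[0,0,-0.04],[0,0,0],0.1],[[0.01,-0.014,-0.02],[0,0,0],0.1],[[0.02,-0.028,0],[0,0,0],0.1],[[0.02,-0.028,0],[0,0,0],0.1],[[0.02,-0.028,0],[0,0,0],0.1],[[0.02,-0.028,0],[0,0,0],0.1],[[0.02,-0.028,0],[0,0,0],0.1],[[0.02,-0.028,0],[0,0,0],0.1],[[0.02,-0.028,0],[0,0,0],0.1],[[0.02,-0.028,0],[0,0,0],0.1],[[0.02,-0.028,0],[0,0,0],0.1],[[0.0092,-0.0137,0.02],[0,0,0],0.1],[[0,0,0.02],[0,0,0],0.1],[[0,0,0.015],[0,0,0],0.1],[[0,0,0],[0,0,0],0.1],[[0,0,0],[0,0,0],0.1]]'
python3 - <<'E'
from crop import *
s=cap("scene");t=cap("top");st=telemetry.observe();p=st["eef_pos"];print(p,st["contact_force"],st["grasp_force"])
import pickle;pickle.dump((s,t,p),open("c1.pkl","wb"))
zb=p[2]+19.5
print("block bottom/top expected",proj(s,[[*p[:2],zb],[*p[:2],zb+40],[588,5,48]]))
print("lens tri",proj(t,[[588,5,48]]))
cv2.imwrite("pics/a6.png",np.hstack([crop(s["pixels"],230,155,66,70,6),crop(t["pixels"],215,150,66,70,6)]))
E
```

```text
time: 8.0
eef_pos: [588.1, 4.6, 53.6]
ee_rot: [0.0, 0.983, 0.185, 0.0]
contact_force: [0.3, 0.1, -0.2]
finger_gap: 17.1
grasp_force: 40.0
[588.49570145   4.79529442  54.04493917] [ 0.16997176 -1.3181674   0.21582392] 39.9980778247118
block bottom/top expected [[261.65729202 195.38331696]
 [262.05214119 181.10065863]
 [261.39620997 204.06234764]]
lens tri [[252.91386091 185.16701758]]
```

View pics/a6.png

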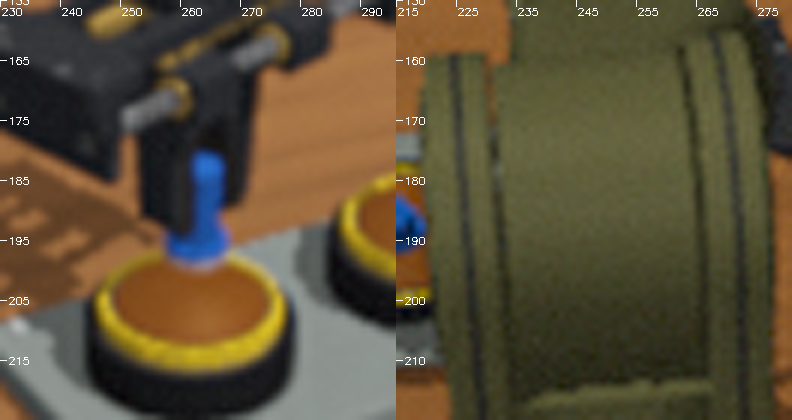

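The block is held upright over the bare lens: foot at about (262.9,195), ring centre (261.5,205). The top view is blocked by the arm. Next I measure the lateral offset numerically.

```bash
cat > meas.py <<'E'
from h import *
def meas(s,fy0=188,fy1=202):
    im=s["pixels"];k=8;x,y,w,h=235,165,55,55
    r=cv2.resize(im[y:y+h,x:x+w],None,fx=k,fy=k,interpolation=cv2.INTER_CUBIC)
    hsv=cv2.cvtColor(r,cv2.COLOR_BGR2HSV)
    def f(m):
        n,l,st,_=cv2.connectedComponentsWithStats(m);i=1+np.argmax(st[1:,4]);a=st[i]
        return [round((a[0]+.5)/k-.5+x,1),round((a[0]+a[2]-.5)/k-.5+x,1),round((a[1]+.5)/k-.5+y,1),round((a[1]+a[3]-.5)/k-.5+y,1)]
    b=cv2.inRange(hsv,(100,110,60),(125,255,255));ye=cv2.inRange(hsv,(20,120,90),(35,255,255))
    fb,fye=f(b),f(ye)
    print("blue x0x1y0y1",fb,"cx",(fb[0]+fb[1])/2,"yellow",fye,"cx",(fye[0]+fye[1])/2)
E
python3 - <<'E'
from meas import *;import pickle
s,t,p=pickle.load(open("c1.pkl","rb"));meas(s)
Rc=rot(s["orientation"]);print("cam right",Rc[:,0],"look",-Rc[:,2])
d=np.linalg.norm(np.array([588,5,48])-s["eye"]);print("mm/px",d/s["fx"])
# model: outer rim circles / foot silhouette with assumed centres
a=np.linspace(0,2*np.pi,200);C=lambda x,y,z,r:proj(s,np.c_[x+r*np.cos(a),y+r*np.sin(a),0*a+z])
for n,q in(("foot",np.vstack([C(*p[:2],p[2]+19.5+h,13) for h in(0,6)])),("ring48/41",np.vstack([C(588,5,h,37) for h in(48,41)]))):print(n,q.min(0),q.max(0),(q.min(0)+q.max(0))[0]/2)
E
```

```text
blue x0x1y0y1 [np.float64(257.6), np.float64(267.4), np.float64(179.2), np.float64(197.9)] cx 262.5 yellow [np.float64(245.2), np.float64(277.4), np.float64(196.6), np.float64(216.7)] cx 261.29999999999995
cam right [0.4289085  0.90333588 0.00466778] look [-0.76032047  0.36378467 -0.53812033]
mm/px 2.4282942907151663
foot [256.22141788 190.33913025] [267.17182146 198.40321475] 261.69661966776596
ring48/41 [246.13320362 195.67156451] [276.67433768 215.3964166 ] 261.4037706454482
```

Relative to the ring the block sits about 2.6 mm too far to the image right. I'll correct (-1.2, -2.4) mm in world, then descend to light contact and measure depth there.

```bash
python3 -m jog '[[[-0.002,0.0018,0],[0,0,0],0.1],[[0,0,0.008],[0,0,0],0.1],[[0,0,0.006],[0,0,0],0.1],[[0,0,0.002],[0,0,0],0.1],[[0,0,0],[0,0,0],0.1],[[0,0,0],[0,0,0],0.1]]'; python3 -m jog '[[[0,0,0.001],[0,0,0],0.1],[[0,0,0.001],[0,0,0],0.1],[[0,0,0],[0,0,0],0.1]]'
python3 - <<'E'
from meas import *
s=cap("scene","pics/a7.png");p=telemetry.observe()["eef_pos"];print(p);meas(s)
a=np.linspace(0,2*np.pi,200);C=lambda x,y,z,r:proj(s,np.c_[x+r*np.cos(a),y+r*np.sin(a),0*a+z])
q=np.vstack([C(*p[:2],p[2]+19.5+h,13) for h in(0,6)]);print("foot model",q.min(0),q.max(0))
E
```

```text
time: 8.85
eef_pos: [586.9, 2.8, 37.5]
ee_rot: [0.0, 0.983, 0.186, 0.0]
contact_force: [-0.6, -0.7, -0.4]
finger_gap: 17.1
grasp_force: 40.0
time: 9.22
eef_pos: [586.7, 2.7, 35.4]
ee_rot: [0.0, 0.983, 0.186, -0.0]
contact_force: [0.5, -0.1, -0.6]
finger_gap: 16.9
grasp_force: 40.0
[586.69283835   2.71843211  35.37173695]
blue x0x1y0y1 [np.float64(256.3), np.float64(266.2), np.float64(185.6), np.float64(204.1)] cx 261.25 yellow [np.float64(245.4), np.float64(277.4), np.float64(195.8), np.float64(216.7)] cx 261.4
foot model [254.99544926 196.62777464] [265.82554928 204.72332615]
```

```bash
python3 -m jog '[[[0,0,0.001],[0,0,0],0.1],[[0,0,0],[0,0,0],0.1]]'; python3 -m jog '[[[0,0,0.001],[0,0,0],0.1],[[0,0,0],[0,0,0],0.1]]'|grep -E "eef_pos|force"; python3 -m jog '[[[0,0,0.001],[0,0,0],0.1],[[0,0,0],[0,0,0],0.1]]'|grep -E "eef_pos|force"
```

```text
time: 9.52
eef_pos: [586.7, 2.7, 34.3]
ee_rot: [0.0, 0.983, 0.186, -0.0]
contact_force: [0.6, -0.7, 0.2]
finger_gap: 17.0
grasp_force: 40.0
eef_pos: [586.8, 2.7, 33.5]
contact_force: [-0.4, -1.4, 0.9]
grasp_force: 40.0
eef_pos: [586.9, 2.7, 32.6]
contact_force: [-0.1, -0.2, 4.0]
grasp_force: 40.0
```

Contact at telemetry z ≈ 33, as predicted from the grasp (33.5), with about 4 N. Next, depth centring from the image column through the foot, done numerically.

```bash
python3 - <<'E'
from meas import *
s=cap("scene","pics/a8.png");p=telemetry.observe()["eef_pos"];meas(s)
for u in(258,261,264):print(u,[(v,*s["pixels"][v,u].tolist()) for v in range(197,218)])
a=np.linspace(0,2*np.pi,400);C=lambda x,y,z,r:proj(s,np.c_[x+r*np.cos(a),y+r*np.sin(a),0*a+z])
for nm,x,y,z,r in(("padbot",586.7,2.7,53,13),("rim in",586.7,2.7,48,34),("rim out",586.7,2.7,48,37),("band bot",586.7,2.7,40,37),("collar out top",586.7,2.7,40,44)):
    q=C(x,y,z,r);print(nm,q.min(0).round(1),q.max(0).round(1))
q=C(596.7,2.7,53,13);print("dv per 10mm x",q.max(0))
E
```

```text
blue x0x1y0y1 [np.float64(256.3), np.float64(266.2), np.float64(186.6), np.float64(204.9)] cx 261.25 yellow [np.float64(245.6), np.float64(277.4), np.float64(195.9), np.float64(217.1)] cx 261.5
258 [(197, 43, 43, 41), (198, 43, 40, 39), (199, 40, 39, 37), (200, 39, 36, 36), (201, 65, 39, 27), (202, 121, 59, 24), (203, 160, 78, 23), (204, 145, 78, 46), (205, 117, 89, 95), (206, 80, 91, 131), (207, 43, 86, 142), (208, 32, 84, 141), (209, 35, 86, 143), (210, 34, 83, 142), (211, 36, 85, 140), (212, 32, 113, 152), (213, 34, 156, 184), (214, 30, 155, 180), (215, 31, 138, 163), (216, 41, 104, 124), (217, 43, 60, 67)]
261 [(197, 101, 55, 34), (198, 105, 56, 36), (199, 105, 57, 34), (200, 113, 58, 30), (201, 131, 67, 31), (202, 144, 73, 28), (203, 163, 84, 30), (204, 167, 85, 29), (205, 155, 97, 84), (206, 136, 130, 149), (207, 92, 116, 156), (208, 50, 96, 151), (209, 41, 93, 152), (210, 41, 93, 151), (211, 42, 87, 145), (212, 40, 121, 161), (213, 40, 178, 206), (214, 39, 170, 196), (215, 31, 148, 173), (216, 43, 121, 142), (217, 44, 76, 88)]
264 [(197, 152, 84, 49), (198, 148, 82, 58), (199, 148, 81, 57), (200, 156, 81, 41), (201, 167, 87, 34), (202, 178, 94, 32), (203, 186, 97, 32), (204, 178, 101, 57), (205, 167, 123, 116), (206, 134, 132, 156), (207, 81, 115, 161), (208, 50, 102, 159), (209, 47, 101, 159), (210, 49, 101, 157), (211, 47, 93, 151), (212, 42, 119, 160), (213, 37, 173, 199), (214, 30, 172, 197), (215, 30, 155, 182), (216, 40, 125, 148), (217, 45, 78, 90)]
padbot [255.  199.3] [265.7 205.4]
rim in [246.3 196.3] [274.3 212.2]
rim out [245.1 195.6] [275.6 212.9]
band bot [245.  198.3] [275.4 215.7]
collar out top [242.2 196.7] [278.3 217.4]
dv per 10mm x [267.65428802 207.54415532]
```

The blocked lens is a perfect reference: same block, same lens, centred. I compare its foot-to-rim pixel distances with mine.

```bash
python3 - <<'E'
from h import *
s=cap("scene");k=8
for nm,(x,y,w,h) in(("mine",(241,176,42,44)),("ref",(281,163,42,44))):
    r=cv2.resize(s["pixels"][y:y+h,x:x+w],None,fx=k,fy=k,interpolation=cv2.INTER_CUBIC)
    hsv=cv2.cvtColor(r,cv2.COLOR_BGR2HSV)
    def bb(m):
        n,l,st,_=cv2.connectedComponentsWithStats(m);a=st[1+np.argmax(st[1:,4])]
        return np.array([a[0]/k+x,(a[0]+a[2])/k+x,a[1]/k+y,(a[1]+a[3])/k+y])-.5
    b=bb(cv2.inRange(hsv,(100,110,60),(125,255,255)));ye=bb(cv2.inRange(hsv,(20,120,90),(35,255,255)))
    print(nm,"blue",b,"yel",ye,"dcx",(b[:2].sum()-ye[:2].sum())/2,"bot gap",ye[3]-b[3],"width",ye[1]-ye[0])
    u=int(round(b[:2].mean()));print(u,[(v,*s["pixels"][v,u].tolist()) for v in range(int(b[3])-3,int(ye[3])+3)])
print([proj(s,[[*P,z]]).round(1).tolist() for P in((588,5),(588,125)) for z in(40,48,53)])
print(telemetry.observe()["contact_force"])
E
```

```text
mine blue [256.25  266.125 186.5   205.   ] yel [245.5   277.375 195.875 217.   ] dcx -0.25 bot gap 12.0 width 31.875
261 [(202, 144, 73, 28), (203, 161, 84, 28), (204, 168, 86, 30), (205, 155, 97, 85), (206, 135, 130, 148), (207, 93, 116, 156), (208, 48, 95, 151), (209, 41, 93, 152), (210, 43, 93, 151), (211, 41, 88, 146), (212, 37, 119, 160), (213, 41, 179, 206), (214, 37, 170, 196), (215, 32, 148, 173), (216, 41, 120, 141), (217, 45, 77, 88), (218, 34, 36, 40), (219, 26, 23, 22)]
ref blue [296.75  306.375 174.75  191.   ] yel [285.75  316.75  183.    202.625] dcx 0.3125 bot gap 11.625 width 31.0
302 [(188, 145, 74, 26), (189, 161, 84, 31), (190, 167, 86, 31), (191, 154, 98, 86), (192, 125, 121, 147), (193, 80, 113, 158), (194, 49, 102, 156), (195, 46, 100, 156), (196, 47, 99, 155), (197, 44, 94, 150), (198, 40, 117, 155), (199, 35, 164, 189), (200, 32, 167, 192), (201, 36, 150, 176), (202, 60, 109, 128), (203, 55, 60, 68), (204, 36, 30, 28)]
[[[261.3, 206.8]], [[261.4, 204.1]], [[261.4, 202.4]], [[303.4, 195.3]], [[303.7, 192.7]], [[303.8, 191.0]]]
[ 0.20239235 -0.62076094  4.01665484]
```

The reference shows the same foot-to-rim gap: 7 px, as mine, and 11.6 × 1.03 against 12.0 overall. The block is centred to about 1.5 mm. Now pressing.

```bash
python3 -m jog '[[[0,0,0.001],[0,0,0],0.1],[[0,0,0.001],[0,0,0],0.1],[[0,0,0.001],[0,0,0],0.1],[[0,0,0.001],[0,0,0],0.1],[[0,0,0.001],[0,0,0],0.1],[[0,0,0.001],[0,0,0],0.1],[[0,0,0],[0,0,0],0.1],[[0,0,0],[0,0,0],0.1]]' 50
python3 - <<'E'
from meas import *
s=cap("scene");meas(s);f=[telemetry.observe()["contact_force"][2]]
print(f);print([(v,*s["pixels"][v,261].tolist()) for v in range(202,220)])
E
```

```text
time: 11.12
eef_pos: [586.9, 2.7, 27.0]
ee_rot: [0.0, 0.983, 0.186, 0.0]
contact_force: [-2.1, -0.3, 9.6]
finger_gap: 16.8
grasp_force: 50.0
blue x0x1y0y1 [np.float64(256.2), np.float64(266.1), np.float64(188.6), np.float64(207.1)] cx 261.15 yellow [np.float64(245.4), np.float64(277.3), np.float64(198.1), np.float64(217.3)] cx 261.35
[np.float64(10.057174660523367)]
[(202, 114, 59, 33), (203, 130, 66, 27), (204, 144, 75, 29), (205, 161, 82, 29), (206, 167, 85, 31), (207, 151, 90, 80), (208, 121, 117, 143), (209, 76, 108, 155), (210, 45, 94, 152), (211, 43, 94, 152), (212, 43, 93, 152), (213, 40, 87, 146), (214, 39, 117, 158), (215, 37, 171, 198), (216, 40, 157, 183), (217, 41, 99, 118), (218, 33, 41, 47), (219, 24, 19, 18)]
```

```bash
python3 -m jog '[[[0,0,0.001],[0,0,0],0.1],[[0,0,0.001],[0,0,0],0.1],[[0,0,0],[0,0,0],0.1],[[0,0,0],[0,0,0],0.1],[[0,0,0],[0,0,0],0.1],[[0,0,0],[0,0,0],0.1]]'
python3 - <<'E'
from meas import *
from crop import crop
f=[]
for i in range(8): s=cap("scene");o=telemetry.observe();f.append((o["contact_force"][2],o["eef_pos"][2]))
print(np.mean(f,0),np.std(f,0));meas(s)
print([(v,*s["pixels"][v,261].tolist()) for v in range(205,222)])
cv2.imwrite("pics/a9.png",crop(s["pixels"],232,170,80,58,10))
E
```

```text
time: 11.92
eef_pos: [587.0, 2.7, 25.3]
ee_rot: [0.0, 0.983, 0.186, 0.0]
contact_force: [-1.7, -0.5, 11.4]
finger_gap: 17.0
grasp_force: 50.0
[11.18015793 25.28059709] [0.42397198 0.00982054]
blue x0x1y0y1 [np.float64(256.3), np.float64(266.2), np.float64(189.2), np.float64(207.7)] cx 261.25 yellow [np.float64(245.4), np.float64(277.3), np.float64(198.8), np.float64(217.4)] cx 261.35
[(205, 159, 83, 31), (206, 182, 96, 32), (207, 171, 97, 54), (208, 153, 115, 109), (209, 114, 114, 145), (210, 63, 101, 153), (211, 42, 95, 153), (212, 44, 94, 152), (213, 41, 91, 150), (214, 40, 100, 153), (215, 33, 129, 168), (216, 34, 138, 165), (217, 40, 101, 120), (218, 33, 46, 53), (219, 27, 21, 19), (220, 25, 22, 21), (221, 27, 25, 25)]
```

View pics/a9.png

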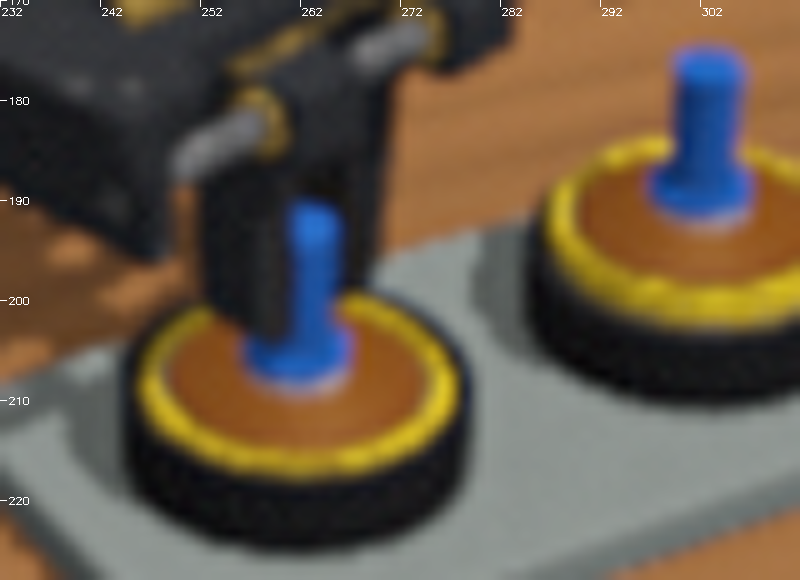

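The block is upright on the middle at (261,207), the rim nearly flush with the collar. About 11.2 N and 7.3–7.8 mm travel, so another 0.4 mm finishes it.

```bash
python3 -m jog '[[[0,0,0.0004],[0,0,0],0.1],[[0,0,0],[0,0,0],0.1],[[0,0,0],[0,0,0],0.1],[[0,0,0],[0,0,0],0.1]]'
python3 - <<'E'
from meas import *
f=[]
for i in range(16): s=cap("scene");o=telemetry.observe();f.append((o["contact_force"][2],o["eef_pos"][2]))
print(np.mean(f,0),np.std(f,0));meas(s)
E
```

```text
time: 12.82
eef_pos: [587.0, 2.7, 24.9]
ee_rot: [0.0, 0.983, 0.186, 0.0]
contact_force: [-2.0, -0.9, 11.6]
finger_gap: 16.0
grasp_force: 50.0
[11.34691856 24.927244  ] [0.53131984 0.01100182]
blue x0x1y0y1 [np.float64(256.3), np.float64(266.2), np.float64(189.2), np.float64(207.8)] cx 261.25 yellow [np.float64(245.3), np.float64(277.3), np.float64(198.8), np.float64(217.4)] cx 261.3
```

Force, height and image shift (2.8 px, about 8 mm) all agree on level. Handing in.

```bash
python3 -c "
from workcell import order
print(order.job_done())"
```

```text
the job is handed in; nothing more can be done
None
```

The blue block from the rack is upright within about 1.5 mm of the bare lens's middle, held pressed with the seat about level (roughly 8 mm travel, 11.3 N), and the job was handed in at about 14 s; no verdict was returned.

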